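Hold the bearing cover over the gearbox housing for its screws

ROBOT

A 7-joint arm with a two-finger parallel gripper is mounted at the origin on the work surface. World frame = base frame: x ahead of the robot, y to its left, z up, the work surface at z = 0. Lengths are in m, angles in rad, forces in N, time in s.
With the tool pointing down it reaches from about 0.425 to 1.025 m from the base axis. Payload 9.4 kg.
Tool frame: the origin (TCP) lies midway between the tips of the shut fingers; the grasp point (between the pads) lies 19 mm behind it; z points along the fingers, y is the direction in which the jaws open and shut (so a half turn about z gives the same grasp; the last joint's range is limited). The gripper opens to 85 mm and grips with 20 to 120 N. Pads are 22 mm wide; open, the fingers measure 114 mm over their backs; the gripper's body (76 mm by 85 mm) begins 54 mm behind the grasp point. The pads swing forward as they close: fully open they stand 13 mm farther back than shut.
Start: joints at [-1.287, 0.599, -0.003, 1.599, 0.002, 0.943, -0.08], TCP at [0.256, 0.678, 0.231] pointing down, gripper open.
Joint ranges: [-2.57, 2.57], [-0.35, 1.97], [-1.29, 1.29], [0.11, 2.56], [-1.05, 4.19], [0.11, 1.86], [-2.63, 2.63]. Speed limits (rad/s): [2.22, 2.22, 3.01, 3.01, 3.14, 3.14, 3.14].

INTERFACE

Orientations are given as [roll, pitch, yaw] about the fixed x, y, z axes, in that order (R = Rz(yaw) Ry(pitch) Rx(roll)).
In Python, from cell import sensors, viewer, job gives the robot as it stands.
- The arm moves only by the tool send_rows, never from a script. Its argument "deltas" is a list of rows, each a list of 3 entries, a list of its own where there are three numbers: the turn, a rotation vector about the tool's x, y, z in degrees, then the shift along the tool's x, y, z in m, then the opening, from -1 (shut) to 1 (fully open). A call has 1 to 10 rows; each row is the pose to reach, as a shift and turn from the pose commanded when the call began, along the tool's axes at that moment; what a row does not reach only later rows make up. A row lasts 1/12 s, in which the tool goes at most 41.7 mm and 7.16 degrees, less where a joint would pass 70% of its speed; a pose out of reach is approached as far as the arm can. A call with a gripper value outside its range is refused whole. The fingers move at their own pace and stop on an object; "squeeze" is the grip in N (left out, the last holds). Time passes only in rows, so rows that repeat a pose let the fingers close. It gives the time, the measured TCP pose, the force and the opening at its end, in the units of the state.
- sensors.sense(): the state, without advancing time (a new reading comes with each control period).
- viewer.snapshot(name): name is "side" or "top"; returns a dict with "img" (400x640x3 uint8, blue, green, red), "intrinsics" (3x3 intrinsics, pixels), "rvec" (rotation vector, rad) and "tvec" (3), from world to camera coordinates, as OpenCV has them. Camera axes: x right, y down, z forward; pixel columns grow to the right and rows downward; lengths in m; the calibration is good to about 2 mm. A picture is of the moment at which its call begins. There is no depth.
- job.close_job(): hands the job in, once; it reports no verdict.
The state is a dict: "time": time; "joint_pos": joint angles; "joint_vel": joint speeds; "joint_torque": joint torques, N m; "tool_pos": TCP position; "tcp_rot": TCP orientation; "ft_force": force on the tool from outside, world axes, zero at the start; "torque": the same for the moment, N m; "width": opening from 0.0 (shut) to 1.0 (fully open).
Only numpy, scipy, OpenCV 4.12 (cv2) and the standard library are available. Lean on these libraries where they do the work, as an engineer would, in place of code of your own. Each camera call takes 0.05 s, during which the arm holds its last target. There are 200 camera calls.

TASK

Pull the yellow protector cap off the gearbox's splined shaft and put it in the blue bin. Then take the aluminium cover by its nose, pass it down over the bare shaft without knocking the shaft, and hold it level about a centimetre above the gasket, its drain lug on the same side as the housing's and all four screw holes right over the threaded holes, so that I can start the screws before it touches. Finish while still holding it there, still and clear of the gasket, and leave everything else on the bench where it is.

Things in the scene. Friction and masses are not known exactly. Their poses are not given: they have to be found in the camera images.
- housing: green gearbox housing bolted to the bench (immovable) on a dark plate 200 x 150 x 12. On top an aluminium face with brown gasket, 124 x 104, long side along x; a drain lug, 30 wide, juts to 84 from the axis on its +x side only. A splined steel shaft, 22 across, stands up in the middle. Origin on the shaft axis at bench level, z up; gasket top 110 above it, shaft top 165
- housing_face (a point): the point on the shaft axis at the height of the gasket's top face; axes as the housing's
- cover: loose aluminium cover, 0.34 to 0.55 kg, flat on the bench, nose up: flange 116 (x) x 96 x 10, drain lug to 84 on its +x side only; hollow nose, bore 32 right through, top 50 above the underside. Grip the two flat steel lands on its +y and -y sides: 28 wide, 46 over the outside, from flange to top. Balanced near the nose axis. Origin on the axis at the underside, z up
- cap: yellow plastic protector cap, about 45 g, loose, standing mouth down over the splined shaft, on the bearing ring: 36 outside diameter, 60 high, bore 27, closed on top. It must rise at least 55 to clear the shaft. Origin at the centre of its mouth, z up along its axis towards the closed end
- cap_center (a point): the middle of the cap's axis, 30 above its mouth
- bin: open blue plastic bin for caps, fixed on the bench, 160 (its x) x 130 (its y) x 42 high, walls 4, floor 4 thick. Origin under its centre, z up. It and the cover lie one on the left and one on the right of the housing, either way round
- housing_hole_a (a point): threaded hole (8 across) in the housing's face at x, y = (+43, +33) in the housing's frame, at gasket-top height
- cover_hole_a (a point): screw hole (14 across, straight through the flange) in the cover at x, y = (+43, +33) in the cover's frame, at its underside; belongs over housing_hole_a
- housing_hole_b (a point): threaded hole (8 across) in the housing's face at x, y = (-43, +33) in the housing's frame, at gasket-top height
- cover_hole_b (a point): screw hole (14 across, straight through the flange) in the cover at x, y = (-43, +33) in the cover's frame, at its underside; belongs over housing_hole_b
- housing_hole_c (a point): threaded hole (8 across) in the housing's face at x, y = (-43, -33) in the housing's frame, at gasket-top height
- cover_hole_c (a point): screw hole (14 across, straight through the flange) in the cover at x, y = (-43, -33) in the cover's frame, at its underside; belongs over housing_hole_c
- housing_hole_d (a point): threaded hole (8 across) in the housing's face at x, y = (+43, -33) in the housing's frame, at gasket-top height
- cover_hole_d (a point): screw hole (14 across, straight through the flange) in the cover at x, y = (+43, -33) in the cover's frame, at its underside; belongs over housing_hole_d
- shaft_1: a loose bare-steel stepped splined shaft standing upright, 48 across, 125 high, a bystander; origin at the centre of its foot
- shaft_2: a second such shaft, a bystander
- piston_1: a loose bare-steel piston with a necked head standing upright, 40 across, 98 high, a bystander; origin at the centre of its foot
- piston_2: a second such piston, a bystander
- screw_tray: a small loose grey tray 110 x 80 x 22 with the four black M8 socket screws, near the robot, a bystander; origin under its centre
- wrench: a loose 170 long steel wrench lying on the right, a bystander
- knife: a loose black utility knife, 150 x 22 x 14, lying on the left, a bystander
Mind the look-alikes: they are no part of the job. Of the things like the bin, leave any that is pink; of the rest the larger one is meant.

How it is judged:
By the outcome, as a careful person would: the job done as asked, in the order asked, and still so for the second after the job is handed in, while the arm keeps its last pose, push and grip.
It also fails if it takes over 54 s, if anything falls off the work surface, if the arm or the gripper's body presses on something with over 40 N, if the wrist force passes 120 N, or if a joint passes its speed limit or range.

## Working session

There is one attempt and no reset: what is moved stays moved. The work goes in short steps, Python scripts to look and compute and a tool call to move; the robot and the scene stay as the last step left them, time stands still between calls to the robot, and variables do not carry over. Pictures are saved under pics/ and viewed, about 8 in all and at most 12, crops included, and the job is handed in when it is done.

Besides the shell and the picture viewer there is one more tool, called after "Request:" as a command line: name --argument value ..., lists and objects as JSON in quotes. send_rows: Moves the arm, as the interface text tells. Its arguments: {"type":"object","properties":{"deltas":{"type":"array"},"squeeze":{"type":"number"}},"required":["deltas"]}

```bash
mkdir -p pics; ls; cat > h.py <<'E'
import numpy as np, cv2
from cell import sensors, viewer, job
from scipy.spatial.transform import Rotation as R
def snap(n):
    s=viewer.snapshot(n); s['K']=np.array(s['intrinsics'],float); s['r']=np.array(s['rvec'],float); s['t']=np.array(s['tvec'],float); return s
def ray(s,px,z):
    """world point at height z under the pixel"""
    M=cv2.Rodrigues(s['r'])[0]; d=M.T@np.linalg.solve(s['K'],[px[0],px[1],1.]); c=-M.T@s['t'].ravel()
    return c+d*(z-c[2])/d[2]
def proj(s,P):
    return cv2.projectPoints(np.array(P,float).reshape(-1,1,3),s['r'],s['t'],s['K'],None)[0].reshape(-1,2)
E
python3 - <<'E'
from h import *
for n in('side','top'):
    s=snap(n); cv2.imwrite(f'pics/{n}0.png',s['img']); np.savez(f'{n}0.npz',**{k:s[k] for k in('img','intrinsics','rvec','tvec')})
    M=cv2.Rodrigues(s['r'])[0]; print(n,-M.T@s['t'].ravel(),s['K'][0,0])
print(sensors.sense())
E
```

```text
pics
side [-0.13714629 -0.75871467  0.847144  ] 421.8531905305135
top [0.18393195 0.02141786 1.62874502] 486.3280521144562
{'time': 0.1, 'joint_pos': array([-1.28669015,  0.60003806, -0.00252132,  1.60007173,  0.00181445,
        0.9429275 , -0.07978284]), 'joint_vel': array([-0.00099564, -0.00208746,  0.00164551, -0.00072468, -0.00111855,
        0.00084531, -0.00097802]), 'joint_torque': array([ 3.89257330e-03, -7.77990317e+01,  1.56948533e+00, -2.58623135e+01,
        1.26289751e-02,  5.42611146e-03, -1.59457045e-06]), 'tool_pos': array([0.25581976, 0.6778947 , 0.23050095]), 'tcp_rot': array([-3.14015826e+00,  1.57955883e-04,  2.78085257e+00]), 'ft_force': array([ 0.19221599,  0.93103176, -0.08393218]), 'torque': array([0.01129467, 0.02224723, 0.02138742]), 'width': 0.9998850757955297}
```

View pics/top0.png

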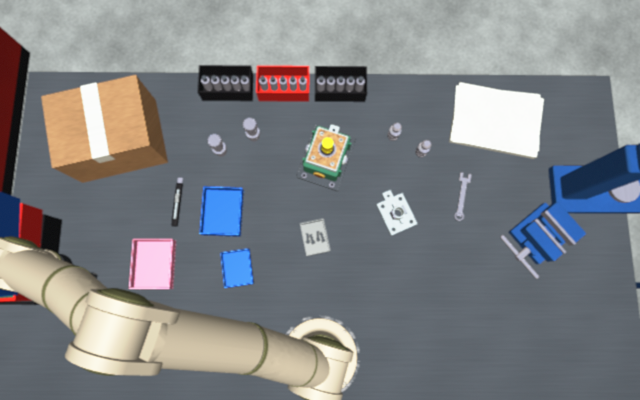

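View pics/side0.png

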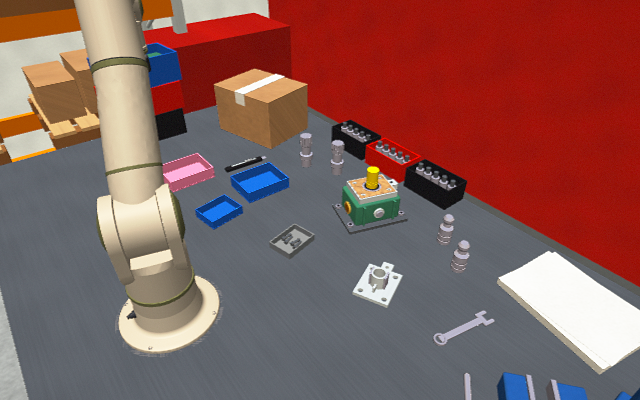

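Candidates for the bin are the pink bin (152,264), the small blue one (237,268) and the larger blue one (222,211). I choose the larger blue. The cap is the only yellow one, at (327,146), the cover is at (397,212), and the housing is under the cap. I'll check these in a close crop.

```bash
python3 - <<'E'
import cv2,numpy as np
t=cv2.imread('pics/top0.png'); s=cv2.imread('pics/side0.png')
f=lambda im,x,y,w,h,k:cv2.resize(im[y:y+h,x:x+w],None,fx=k,fy=k,interpolation=cv2.INTER_CUBIC)
a=f(t,290,115,66,80,5); b=f(t,370,182,60,60,5)   # 330x400, 300x300
c=f(s,330,160,80,75,5) # 400x375 
o=np.zeros((600,800,3),np.uint8)
o[:400,:330]=a; o[:300,340:640]=b; o[300:600,340:700]=f(s,345,255,72,60,5)
o[400:600,:330][:180,:165]=f(t,195,180,55,60,3)
cv2.imwrite('pics/c1.png',o)
E
```

```text
(no output)
```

View pics/c1.png

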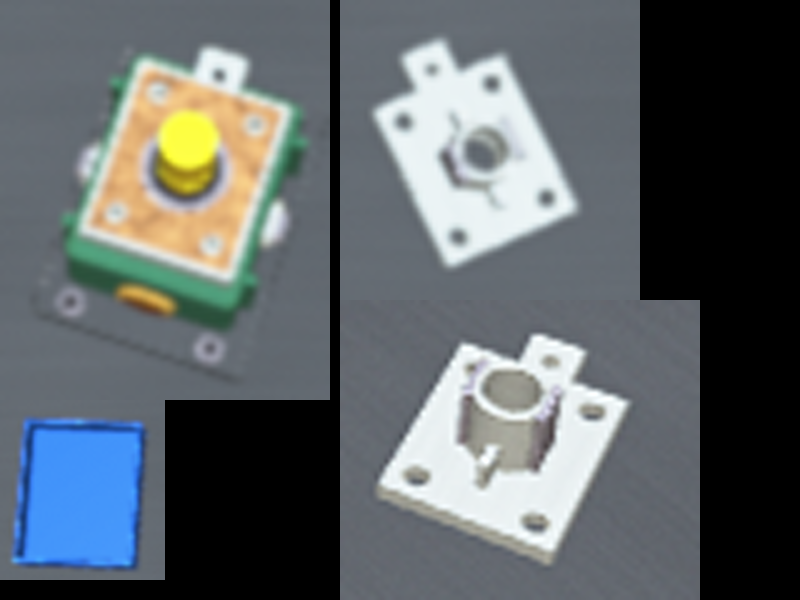

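```bash
cat >> h.py <<'E'
def load(n):
    s=dict(np.load(n)); s['K']=s['intrinsics'];s['r']=s['rvec'];s['t']=s['tvec'];return s
def fit2d(P,Q):
    """rigid planar fit P->Q: yaw,t,residual"""
    P=np.array(P,float)[:,:2];Q=np.array(Q,float)[:,:2];p=P.mean(0);q=Q.mean(0);A=P-p;B=Q-q
    y=np.arctan2((A[:,0]*B[:,1]-A[:,1]*B[:,0]).sum(),(A*B).sum());r=np.array([[np.cos(y),-np.sin(y)],[np.sin(y),np.cos(y)]])
    t=q-r@p;return y,t,np.linalg.norm(P@r.T+t-Q,axis=1)
H=np.array([[43,33],[-43,33],[-43,-33],[43,-33]])/1e3
E
python3 - <<'E'
from h import *
t=load('top0.npz');s=load('side0.npz')
u=lambda L,x0,y0,k=5:[((X+.5)/k-.5+x0,(Y+.5)/k-.5+y0) for X,Y in L]
hp=u([(158,92),(116,212),(212,243),(255,124)],290,115)
cp=u([(63,121),(118,236),(207,198),(151,83)],370,182)
cs=u([(471-340,368-300),(416-340,475-300),(535-340,521-300),(592-340,411-300)],345,255)
for n,L,c,z in(('housing',hp,t,.108),('cover',cp,t,.009),('coverside',cs,s,.009)):
    for P in ([H,np.roll(H,-1,0)*[1,1]] if 0 else [H]):
        y,tt,r=fit2d(P,[ray(c,p,z) for p in L]);print(n,np.degrees(y),tt,r*1e3)
bn=u([(25,421),(145,424),(135,568),(14,562)],195,180,3)
bn=[(x,y-400/3) for x,y in bn]
b=np.array([ray(t,p,.042)[:2] for p in bn]);print('bin',b,b.mean(0),np.linalg.norm(b-np.roll(b,1,0),axis=1))
print('cap top',ray(t,u([(189,134)],290,115)[0],.175), 'cover nose top',ray(t,u([(483-340,148)],370,182)[0],.05))
E
```

```text
housing -18.702569767373053 [ 0.66069196 -0.02432502] [0.43742242 0.29888463 0.44328154 0.64581983]
cover 23.90818284462891 [ 0.46282707 -0.26355543] [0.36555429 0.26619581 0.58945215 0.09850813]
coverside 24.751851122591788 [ 0.46147784 -0.25750476] [2.12979279 0.84760959 0.23885159 1.68951069]
bin [[0.54452228 0.38680853]
 [0.54184138 0.25328484]
 [0.38068953 0.25882812]
 [0.38664716 0.39098941]] [0.46342509 0.32247773] [0.15793048 0.1335506  0.16124716 0.1322955 ]
cap top [ 0.66147285 -0.02463523  0.175     ] cover nose top [ 0.46329316 -0.26204734  0.05      ]
```

```bash
cat >> h.py <<'E'
def go(p,yaw,rpy=None):
    """print turn (deg) and shift in tool axes to world TCP p, tool down with yaw (deg)"""
    st=sensors.sense();A=R.from_euler('xyz',st['tcp_rot']);B=R.from_euler('xyz',[180,0,yaw],degrees=True)
    print('turn',np.degrees((A.inv()*B).as_rotvec()).round(2),'shift',A.inv().apply(np.array(p)-st['tool_pos']).round(4))
def stat():
    st=sensors.sense();print(round(st['time'],2),st['tool_pos'].round(4),np.degrees(st['tcp_rot']).round(2),st['ft_force'].round(1),round(st['width'],3),st['joint_pos'].round(2))
E
python3 -c "
from h import *
go([.661,-.0245,.30],88)"
```

```text
turn [-7.000e-02  6.000e-02  7.133e+01] shift [-0.627  -0.5143 -0.0687]
```

Request:
send_rows --deltas '[[[0, 0, 7], [-0.03, -0.025, -0.04], 1], [[0, 0, 14], [-0.06, -0.05, -0.069], 1], [[0, 0, 21], [-0.09, -0.075, -0.069], 1], [[0, 0, 28], [-0.12, -0.1, -0.069], 1], [[0, 0, 35], [-0.15, -0.125, -0.069], 1], [[0, 0, 42], [-0.18, -0.15, -0.069], 1], [[0, 0, 49], [-0.21, -0.175, -0.069], 1], [[0, 0, 56], [-0.24, -0.2, -0.069], 1], [[0, 0, 63], [-0.27, -0.225, -0.069], 1], [[0, 0, 70], [-0.3, -0.25, -0.069], 1]]'

```text
time: 0.93
tool_pos: [0.449, 0.3362, 0.3003]
tcp_rot: [-3.142, 0.0, 1.553]
ft_force: [0.8, -0.4, -0.4]
width: 0.996
```

```bash
python3 -c "
from h import *
stat();go([.661,-.0245,.25],88)"
```

```text
0.93 [0.449  0.3362 0.3003] [-1.800e+02  1.000e-02  8.896e+01] [ 0.8 -0.4 -0.4] 0.996 [-1.02  0.34  0.37  1.92 -0.15  0.91 -0.59]
turn [-0.    0.01  0.96] shift [-0.3568  0.2185  0.0503]
```

Request:
send_rows --deltas '[[[0, 0, 1], [-0.03, 0.018, 0], 1], [[0, 0, 1], [-0.065, 0.04, 0], 1], [[0, 0, 1], [-0.1, 0.061, 0], 1], [[0, 0, 1], [-0.135, 0.083, 0], 1], [[0, 0, 1], [-0.17, 0.104, 0], 1], [[0, 0, 1], [-0.205, 0.126, 0], 1], [[0, 0, 1], [-0.24, 0.147, 0], 1], [[0, 0, 1], [-0.275, 0.168, 0], 1], [[0, 0, 1], [-0.31, 0.19, 0.01], 1], [[0, 0, 1], [-0.33, 0.202, 0.02], 1]]'

```text
time: 1.77
tool_pos: [0.6483, 0.0013, 0.2805]
tcp_rot: [3.14, 0.002, 1.538]
ft_force: [-0.2, -0.5, 0.1]
width: 1.004
```

Request:
send_rows --deltas '[[[0, 0, 0], [-0.02, 0.012, 0.01], 1], [[0, 0, 0], [-0.0268, 0.0165, 0.02], 1], [[0, 0, 0], [-0.0268, 0.0165, 0.03], 1], [[0, 0, 0], [-0.0268, 0.0165, 0.03], 1]]'

```text
time: 2.1
tool_pos: [0.6607, -0.0201, 0.2477]
tcp_rot: [-3.137, -0.0, 1.542]
ft_force: [-0.3, 0.7, 0.3]
width: 1.001
```

```bash
python3 - <<'E'
from h import *
stat();go([.661,-.0245,.25],88)
o=np.zeros((600,800,3),np.uint8)
for i,(n,x,y) in enumerate((('top',290,90),('side',320,110))):
    s=snap(n);st=sensors.sense();q=proj(s,st['tool_pos'])[0];print(n,q)
    o[:500,400*i:400*i+400]=cv2.resize(s['img'][y:y+125,x:x+100],None,fx=4,fy=4,interpolation=2)
cv2.imwrite('pics/c2.png',o)
E
```

```text
2.1 [ 0.6607 -0.0201  0.2477] [-1.7976e+02 -2.0000e-02  8.8340e+01] [-0.3  0.7  0.3] 1.001 [-0.31  0.53  0.4   1.75 -0.25  0.91  0.16]
turn [-0.24 -0.02  0.34] shift [-0.0044  0.0004 -0.0023]
top [326.38080979 133.73471004]
side [375.67540676 145.05516981]
```

View pics/c2.png

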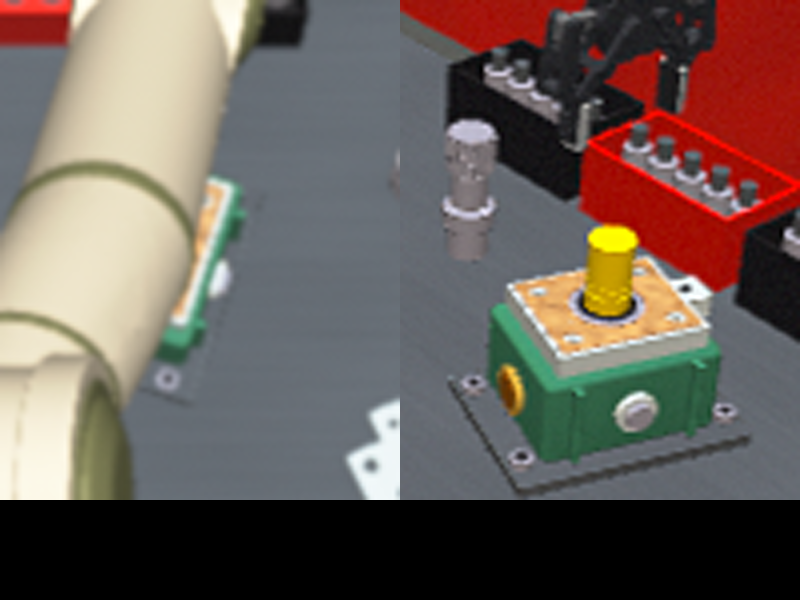

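```bash
python3 - <<'E'
from h import *
s=load('side0.npz');f=lambda X,Y:((X-400+.5)/4-.5+320,(Y+.5)/4-.5+110)
print(ray(s,f(612,238),.171))
L=[f(*p) for p in((638,272),(538,292),(573,340),(675,317))]
print([x for x in fit2d(H,[ray(s,p,.109) for p in L])])
go([.661,-.0245,.133],88)
E
```

```text
[ 0.65592641 -0.02118278  0.171     ]
[np.float64(-0.3268778636859736), array([ 0.65774282, -0.01997632]), array([0.00058897, 0.00054385, 0.0012276 , 0.00061477])]
turn [-0.09 -0.05  0.45] shift [-5.600e-03 -1.000e-04  1.168e-01]
```

Request:
send_rows --deltas '[[[0, 0, 0.4], [-0.003, 0, 0.02], 1], [[0, 0, 0.4], [-0.004, 0, 0.04], 1], [[0, 0, 0.4], [-0.004, 0, 0.06], 1], [[0, 0, 0.4], [-0.004, 0, 0.08], 1], [[0, 0, 0.4], [-0.004, 0, 0.095], 1], [[0, 0, 0.4], [-0.004, 0, 0.105], 1], [[0, 0, 0.4], [-0.004, 0, 0.113], 1], [[0, 0, 0.4], [-0.004, 0, 0.116], 1], [[0, 0, 0.4], [-0.004, 0, 0.116], 1]]'

```text
time: 2.95
tool_pos: [0.6621, -0.0245, 0.1343]
tcp_rot: [-3.142, -0.0, 1.535]
ft_force: [-0.3, 0.1, 0.3]
width: 1.002
```

Request:
send_rows --deltas '[[[0, 0, 0], [0, 0, 0], 0.3], [[0, 0, 0], [0, 0, 0], 0], [[0, 0, 0], [0, 0, 0], -0.2], [[0, 0, 0], [0, 0, 0], -0.4], [[0, 0, 0], [0, 0, 0], -0.6], [[0, 0, 0], [0, 0, 0], -0.6], [[0, 0, 0], [0, 0, 0], -0.6], [[0, 0, 0], [0, 0, 0], -0.6]]' --squeeze 30

```text
time: 3.62
tool_pos: [0.6623, -0.0252, 0.135]
tcp_rot: [3.141, -0.0, 1.534]
ft_force: [-2.1, 0.9, 6.1]
width: 0.42
```

```bash
python3 -c "
from h import *
stat();go([.661,-.0245,.25],88)"
```

```text
3.62 [ 0.6623 -0.0252  0.135 ] [ 1.7995e+02 -1.0000e-02  8.7920e+01] [-2.1  0.9  6.1] 0.42 [-0.26  0.66  0.34  1.84 -0.32  0.69  0.22]
turn [ 0.05 -0.01 -0.08] shift [ 0.0006 -0.0013 -0.115 ]
```

Request:
send_rows --deltas '[[[0, 0, 0], [0, 0, -0.008], -0.6], [[0, 0, 0], [0, 0, -0.018], -0.6], [[0, 0, 0], [0, 0, -0.03], -0.6], [[0, 0, 0], [0, 0, -0.045], -0.6], [[0, 0, 0], [0, 0, -0.06], -0.6], [[0, 0, 0], [0, 0, -0.08], -0.6], [[0, 0, 0], [0, 0, -0.1], -0.6], [[0, 0, 0], [0, 0, -0.115], -0.6], [[0, 0, 0], [0, 0, -0.12], -0.6]]'

```text
time: 4.37
tool_pos: [0.6632, -0.0255, 0.258]
tcp_rot: [3.137, -0.0, 1.534]
ft_force: [-0.1, 0.2, 0.6]
width: 0.417
```

```bash
python3 -c "
from h import *
stat();go([.4634,.3225,.25],91);s=snap('side');cv2.imwrite('pics/c3.png',cv2.resize(s['img'][80:260,160:440],None,fx=2,fy=2))"
```

```text
4.37 [ 0.6632 -0.0255  0.258 ] [ 1.7974e+02 -2.0000e-02  8.7910e+01] [-0.1  0.2  0.6] 0.417 [-0.31  0.52  0.41  1.74 -0.25  0.92  0.16]
turn [ 0.26 -0.01 -3.09] shift [ 0.3405 -0.2124  0.0072]
```

View pics/c3.png

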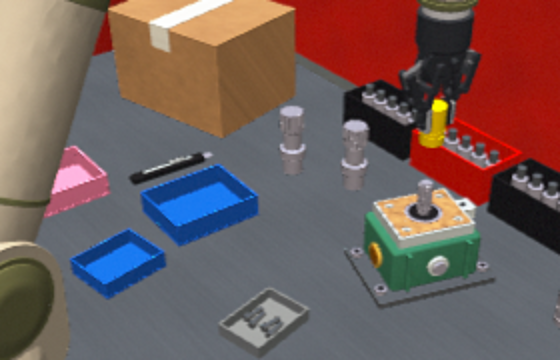

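The cap is in the jaws at about (435,125) in the crop and the shaft is bare. Next is the move to the larger blue bin.

Request:
send_rows --deltas '[[[0, 0, -1], [0.015, -0.01, 0], -0.6], [[0, 0, -2], [0.04, -0.025, 0], -0.6], [[0, 0, -3], [0.075, -0.047, 0], -0.6], [[0, 0, -3], [0.11, -0.069, 0], -0.6], [[0, 0, -3], [0.145, -0.09, 0], -0.6], [[0, 0, -3], [0.18, -0.112, 0], -0.6], [[0, 0, -3], [0.215, -0.134, 0], -0.6], [[0, 0, -3], [0.25, -0.156, 0], -0.6], [[0, 0, -3], [0.28, -0.175, 0], -0.6], [[0, 0, -3], [0.305, -0.19, 0.01], -0.6]]'

```text
time: 5.25
tool_pos: [0.481, 0.2897, 0.2448]
tcp_rot: [3.141, -0.001, 1.59]
ft_force: [0.0, 0.3, -0.5]
width: 0.424
```

Request:
send_rows --deltas '[[[0, 0, 0], [0.02, -0.012, 0.01], -0.6], [[0, 0, 0], [0.03, -0.019, 0.03], -0.6], [[0, 0, 0], [0.0355, -0.0222, 0.05], -0.6], [[0, 0, 0], [0.0355, -0.0222, 0.075], -0.6], [[0, 0, 0], [0.0355, -0.0222, 0.1], -0.6], [[0, 0, 0], [0.0355, -0.0222, 0.13], -0.6], [[0, 0, 0], [0.0355, -0.0222, 0.155], -0.6], [[0, 0, 0], [0.0355, -0.0222, 0.175], -0.6], [[0, 0, 0], [0.0355, -0.0222, 0.185], -0.6], [[0, 0, 0], [0.0355, -0.0222, 0.19], -0.6]]'

```text
time: 6.08
tool_pos: [0.4592, 0.3212, 0.0525]
tcp_rot: [-3.139, 0.002, 1.587]
ft_force: [-0.2, -0.2, -0.1]
width: 0.419
```

```bash
python3 -c "
from h import *
stat();go([.4634,.3225,.035],91)"
```

```text
6.08 [0.4592 0.3212 0.0525] [-1.7985e+02  1.1000e-01  9.0950e+01] [-0.2 -0.2 -0.1] 0.419 [-0.85  0.68  0.21  2.12 -0.36  0.38 -0.33]
turn [-0.15  0.11 -0.05] shift [0.0013 0.0043 0.0175]
```

Request:
send_rows --deltas '[[[0, 0, 0], [0.001, 0.004, 0.008], -0.6], [[0, 0, 0], [0.001, 0.004, 0.016], -0.6], [[0, 0, 0], [0.001, 0.004, 0.021], -0.6], [[0, 0, 0], [0.001, 0.004, 0.0225], -0.6], [[0, 0, 0], [0.001, 0.004, 0.0225], -0.6], [[0, 0, 0], [0.001, 0.004, 0.0225], 0.1], [[0, 0, 0], [0.001, 0.004, 0.0225], 0.3], [[0, 0, 0], [0.001, 0.004, 0.0225], 0.3], [[0, 0, 0], [0.001, 0.004, 0.0225], 0.3], [[0, 0, 0], [0.001, 0.004, 0.0225], 0.3]]'

```text
time: 6.92
tool_pos: [0.4646, 0.3229, 0.0321]
tcp_rot: [3.141, -0.0, 1.587]
ft_force: [-0.7, -0.1, -0.5]
width: 0.649
```

Request:
send_rows --deltas '[[[0, 0, 0], [0, 0, -0.01], 0.3], [[0, 0, 0], [0, 0, -0.03], 0.3], [[0, 0, 0], [0, 0, -0.06], 0.3], [[0, 0, 0], [0, 0, -0.095], 0.3], [[0, 0, 0], [0, 0, -0.13], 0.6], [[0, 0, 0], [0, 0, -0.165], 1], [[0, 0, 0], [0, 0, -0.2], 1], [[0, 0, 0], [0, 0, -0.22], 1]]'

```text
time: 7.58
tool_pos: [0.4652, 0.3228, 0.2563]
tcp_rot: [3.138, -0.003, 1.586]
ft_force: [1.1, 0.5, -0.9]
width: 1.003
```

```bash
python3 -c "
from h import *
stat();s=snap('side');cv2.imwrite('pics/c4.png',cv2.resize(s['img'][80:260,160:440],None,fx=2,fy=2))
go([.4634,-.262,.23],24)"
```

```text
7.58 [0.4652 0.3228 0.2563] [ 1.7982e+02 -1.6000e-01  9.0900e+01] [ 1.1  0.5 -0.9] 1.003 [-1.    0.4   0.4   1.96 -0.21  0.82 -0.46]
turn [ 0.11 -0.48 66.89] shift [-0.5855 -0.0121  0.0254]
```

View pics/c4.png

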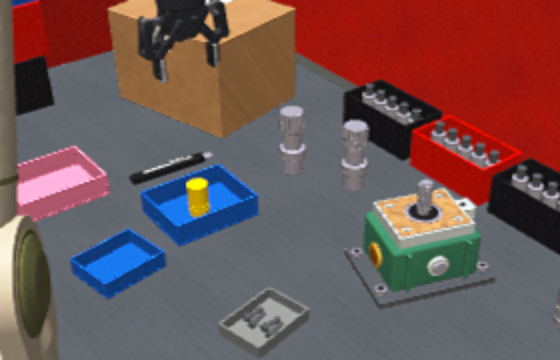

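The cap is standing in the blue bin at (198,195). Next is the cover.

Request:
send_rows --deltas '[[[0, 0, 2], [-0.015, 0, 0], 1], [[0, 0, 6], [-0.04, 0, 0], 1], [[0, 0, 11], [-0.075, 0, 0], 1], [[0, 0, 16], [-0.11, 0, 0], 1], [[0, 0, 21], [-0.145, 0, 0], 1], [[0, 0, 26], [-0.18, -0.001, 0], 1], [[0, 0, 31], [-0.215, -0.002, 0], 1], [[0, 0, 36], [-0.25, -0.003, 0], 1], [[0, 0, 40], [-0.285, -0.004, 0], 1], [[0, 0, 44], [-0.32, -0.005, 0], 1]]'

```text
time: 8.47
tool_pos: [0.4632, 0.0005, 0.2516]
tcp_rot: [-3.141, 0.001, 0.814]
ft_force: [-0.0, 1.0, -0.6]
width: 0.999
```

```bash
python3 -c "
from h import *
stat()
go([.4634,-.262,.2],24)"
```

```text
8.47 [0.4632 0.0005 0.2516] [-1.7995e+02  3.0000e-02  4.6630e+01] [-0.   1.  -0.6] 0.999 [-0.64  0.3   0.67  2.18 -0.28  0.74 -0.54]
turn [-0.04  0.04 22.63] shift [-0.1906  0.1805  0.0515]
```

Request:
send_rows --deltas '[[[0, 0, 3], [-0.02, 0.019, 0], 1], [[0, 0, 6], [-0.045, 0.042, 0], 1], [[0, 0, 9], [-0.07, 0.066, 0], 1], [[0, 0, 12], [-0.095, 0.09, 0.01], 1], [[0, 0, 15], [-0.12, 0.114, 0.02], 1], [[0, 0, 18], [-0.145, 0.137, 0.03], 1], [[0, 0, 21], [-0.165, 0.156, 0.04], 1], [[0, 0, 22.6], [-0.182, 0.172, 0.05], 1], [[0, 0, 22.6], [-0.1906, 0.1805, 0.0515], 1], [[0, 0, 22.6], [-0.1906, 0.1805, 0.0515], 1]]'

```text
time: 9.3
tool_pos: [0.4643, -0.263, 0.1996]
tcp_rot: [3.141, 0.002, 0.419]
ft_force: [-0.5, 0.6, 0.5]
width: 0.998
```

```bash
python3 - <<'E'
from h import *
stat(); go([.4634,-.262,.1],24)
o=np.zeros((480,800,3),np.uint8)
for i,(n,x,y) in enumerate((('top',350,160),('side',325,200))):
    s=snap(n);st=sensors.sense();print(n,proj(s,[st['tool_pos'],[.4634,-.262,.05]]))
    o[:,400*i:400*i+400]=cv2.resize(s['img'][y:y+120,x:x+100],None,fx=4,fy=4,interpolation=2)
cv2.imwrite('pics/c5.png',o)
E
```

```text
9.3 [ 0.4643 -0.263   0.1996] [1.7998e+02 1.3000e-01 2.3990e+01] [-0.5  0.6  0.5] 0.998 [-0.06  0.49  0.68  2.1  -0.47  0.71 -0.23]
turn [ 0.02  0.13 -0.01] shift [-0.0002 -0.0013  0.0996]
top [[406.60247525 202.07129858]
 [398.18470936 211.1680311 ]]
side [[386.17150044 227.78212012]
 [380.46842272 272.80924108]]
```

View pics/c5.png

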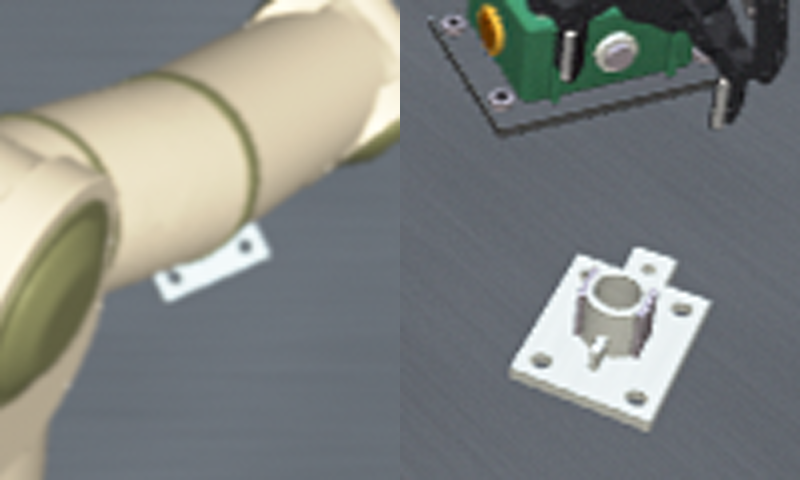

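Request:
send_rows --deltas '[[[0, 0.1, 0], [0, -0.001, 0.015], 1], [[0, 0.1, 0], [0, -0.001, 0.035], 1], [[0, 0.1, 0], [0, -0.001, 0.06], 1], [[0, 0.1, 0], [0, -0.001, 0.085], 1], [[0, 0.1, 0], [0, -0.001, 0.11], 1], [[0, 0.1, 0], [0, -0.001, 0.135], 1], [[0, 0.1, 0], [0, -0.001, 0.155], 1], [[0, 0.1, 0], [0, -0.001, 0.17], 1], [[0, 0.1, 0], [0, -0.001, 0.179], 1], [[0, 0.1, 0], [0, -0.001, 0.181], 1]]'

```text
time: 10.23
tool_pos: [0.4655, -0.2577, 0.0184]
tcp_rot: [-3.14, -0.001, 0.425]
ft_force: [0.0, -0.2, 0.6]
width: 1.001
```

Request:
send_rows --deltas '[[[0, 0, 0], [0, 0, 0], 0.6], [[0, 0, 0], [0, 0, 0], 0.4], [[0, 0, 0], [0, 0, 0], 0.2], [[0, 0, 0], [0, 0, 0], 0.1], [[0, 0, 0], [0, 0, 0], 0], [[0, 0, 0], [0, 0, 0], -0.2], [[0, 0, 0], [0, 0, 0], -0.4], [[0, 0, 0], [0, 0, 0], -0.4]]' --squeeze 30

```text
time: 10.9
tool_pos: [0.4665, -0.2591, 0.0203]
tcp_rot: [3.14, -0.003, 0.425]
ft_force: [0.0, 1.4, 7.1]
width: 0.536
```

```bash
python3 -c "
from h import *
stat()
go([.4634,-.262,.018],24)"
```

```text
10.9 [ 0.4665 -0.2591  0.0203] [179.93  -0.18  24.33] [0.  1.4 7.1] 0.536 [ 0.19  0.74  0.32  2.2  -0.76  0.31  0.02]
turn [ 0.07 -0.18  0.33] shift [-0.0041  0.0014  0.0023]
```

Request:
send_rows --deltas '[[[0, 0, 0], [0, 0, 0], -0.4], [[0, 0, 0], [0, 0, 0], -0.4], [[0, 0, 0], [0, 0, -0.005], -0.4], [[0, 0, 0], [0, 0, -0.015], -0.4], [[0, 0, 0], [0, 0, -0.03], -0.4], [[0, 0, 0], [0, 0, -0.05], -0.4], [[0, 0, 0], [0, 0, -0.075], -0.4], [[0, 0, 0], [0, 0, -0.1], -0.4], [[0, 0, 0], [0, 0, -0.12], -0.4], [[0, 0, 0], [0, 0, -0.13], -0.4]]' --squeeze 70

```text
time: 11.73
tool_pos: [0.466, -0.2591, 0.1521]
tcp_rot: [3.14, -0.003, 0.424]
ft_force: [0.8, -0.1, -4.8]
width: 0.526
```

Request:
send_rows --deltas '[[[0, 0, 0], [0, 0, -0.02], -0.4], [[0, 0, 0], [0, 0, -0.05], -0.4], [[0, 0, 0], [0, 0, -0.08], -0.4], [[0, 0, 0], [0, 0, -0.1], -0.4], [[0, 0, 0], [0, 0, -0.11], -0.4], [[0, 0, 0], [0, 0, -0.11], -0.4]]'

```text
time: 12.23
tool_pos: [0.466, -0.2591, 0.2609]
tcp_rot: [3.14, -0.004, 0.425]
ft_force: [0.2, 0.6, -4.8]
width: 0.526
```

```bash
python3 -c "
from h import *
stat()
go([.661,-.0245,.25],-18.7)"
```

```text
12.23 [ 0.466  -0.2591  0.2609] [179.92  -0.24  24.35] [ 0.2  0.6 -4.8] 0.526 [-0.15  0.41  0.77  2.04 -0.39  0.83 -0.3 ]
turn [-1.000e-02 -2.600e-01  4.305e+01] shift [ 0.2743 -0.1333  0.0118]
```

Request:
send_rows --deltas '[[[0, 0, 2], [0.01, -0.005, 0], -0.4], [[0, 0, 6], [0.03, -0.015, 0], -0.4], [[0, 0, 10.5], [0.058, -0.028, 0], -0.4], [[0, 0, 15], [0.088, -0.043, 0], -0.4], [[0, 0, 19.5], [0.118, -0.058, 0], -0.4], [[0, 0, 24], [0.148, -0.072, 0], -0.4], [[0, 0, 28.5], [0.178, -0.087, 0], -0.4], [[0, 0, 33], [0.208, -0.101, 0], -0.4], [[0, -0.1, 37.5], [0.235, -0.114, 0], -0.4], [[0, -0.2, 41], [0.257, -0.125, 0], -0.4]]'

```text
time: 13.07
tool_pos: [0.6489, -0.0361, 0.257]
tcp_rot: [3.141, 0.005, -0.293]
ft_force: [0.4, 0.2, -3.7]
width: 0.526
```

```bash
python3 -c "
from h import *
stat()
go([.665,-.026,.25],-18.7)"
```

```text
13.07 [ 0.6489 -0.0361  0.257 ] [179.97   0.28 -16.78] [ 0.4  0.2 -3.7] 0.526 [-0.6   0.65  0.96  1.79 -0.62  1.04 -1.27]
turn [0.03 0.28 1.92] shift [ 0.0126 -0.0144  0.007 ]
```

Request:
send_rows --deltas '[[[0, 0.1, 0.6], [0.004, -0.005, 0.002], -0.4], [[0, 0.2, 1.3], [0.009, -0.01, 0.005], -0.4], [[0, 0.28, 1.9], [0.0126, -0.0144, 0.007], -0.4], [[0, 0.28, 1.9], [0.0126, -0.0144, 0.007], -0.4], [[0, 0.28, 1.9], [0.0126, -0.0144, 0.007], -0.4], [[0, 0.28, 1.9], [0.0126, -0.0144, 0.007], -0.4]]'

```text
time: 13.57
tool_pos: [0.6637, -0.0304, 0.2528]
tcp_rot: [3.141, -0.003, -0.326]
ft_force: [0.8, 0.3, -3.0]
width: 0.526
```

```bash
python3 - <<'E'
from h import *
stat()
go([.665,-.026,.25],-18.7)
o=np.zeros((600,800,3),np.uint8)
s=snap('side');np.savez('side1.npz',**{k:s[k] for k in('img','intrinsics','rvec','tvec')})
t=snap('top');np.savez('top1.npz',**{k:t[k] for k in('img','intrinsics','rvec','tvec')})
o[:,:500]=cv2.resize(s['img'][115:235,325:425],None,fx=5,fy=5,interpolation=2)
o[:360,500:]=cv2.resize(t['img'][80:200,280:380],None,fx=3,fy=3,interpolation=2)
cv2.imwrite('pics/c6.png',o)
E
```

```text
13.57 [ 0.6637 -0.0304  0.2528] [ 1.7999e+02 -1.6000e-01 -1.8660e+01] [ 0.8  0.3 -3. ] 0.526 [-0.6   0.68  0.96  1.76 -0.64  1.04 -1.3 ]
turn [ 0.01 -0.16  0.04] shift [-0.0002 -0.0046  0.0028]
```

View pics/c6.png

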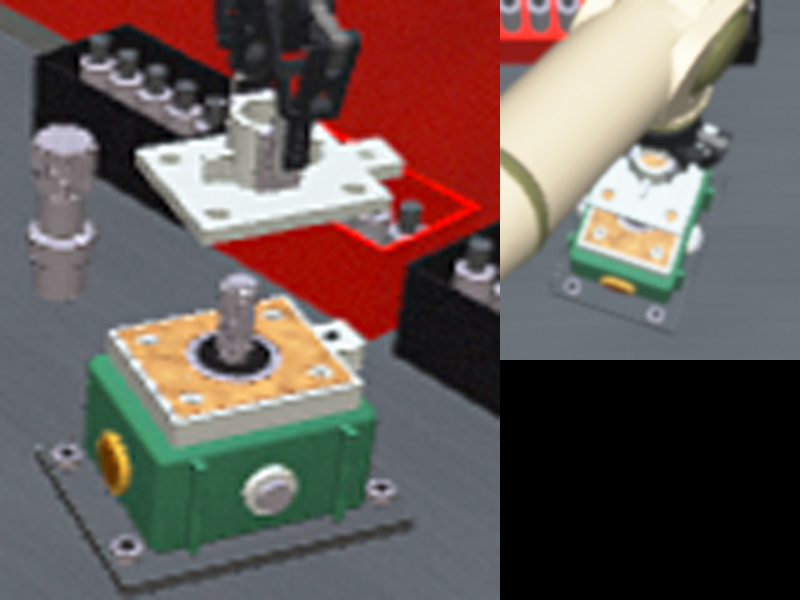

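```bash
python3 - <<'E'
from h import *
s=load('side1.npz');t=load('top1.npz');f=lambda p:((p[0]+.5)/5-.5+325,(p[1]+.5)/5-.5+115)
h=fit2d(H,[ray(s,f(p),.109) for p in((272,314),(147,341),(190,399),(319,373))])
for z in(.2385,.2415,.2445):
    c=fit2d(np.vstack([H[1:],[[.074,0]]]),[ray(s,f(p),z) for p in((171,158),(218,213),(354,189),(372,155))])
    print(z,np.degrees(c[0]),c[1],c[2]*1e3)
print(np.degrees(h[0]),h[1:],sensors.sense()['tool_pos'])
cv2.imwrite('pics/c7.png',cv2.resize(t['img'][120:185,295:365],None,fx=9,fy=9,interpolation=2))
E
```

```text
0.2385 -19.73047032776102 [ 0.66125822 -0.02503403] [0.72680751 1.24294833 0.43983357 2.36825136]
0.2415 -19.730470327760997 [ 0.65730067 -0.02859916] [0.92999132 1.49045288 0.36368526 2.68540315]
0.2445 -19.730470327761044 [ 0.65334311 -0.03216429] [1.18617545 1.74553122 0.4028199  3.00260842]
-18.978741526105765 (array([ 0.6573914 , -0.01978123]), array([0.00187706, 0.00060365, 0.00027163, 0.00110379])) [ 0.66399299 -0.030079    0.25313577]
```

View pics/c7.png

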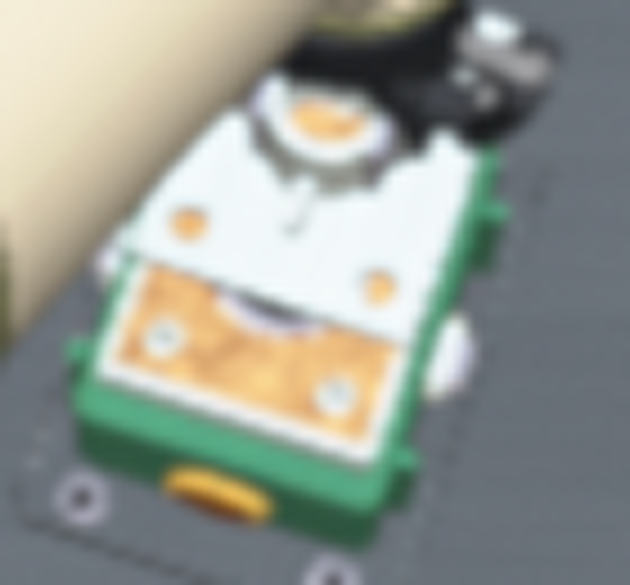

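```bash
cat > fit.py <<'E'
from h import *
from scipy.optimize import least_squares
def P3(p,x,y,z,a): 
    p=np.array(p,float);c,s_=np.cos(a),np.sin(a);return np.c_[x+c*p[:,0]-s_*p[:,1],y+s_*p[:,0]+c*p[:,1],np.full(len(p),z)]
def rel(obs,hz=.109):
    """obs: (cam, housing pts, px, cover pts, px). Joint fit of housing and cover pose; per-camera pixel bias with weak prior"""
    n=len(obs)
    def res(v,full=False):
        o=[]
        for i,(c,hp,hx,cp,cx) in enumerate(obs):
            b=v[7+2*i:9+2*i]; o+=[((proj(c,P3(hp,v[0],v[1],hz,v[2]))+b-hx)/.3).ravel(),((proj(c,P3(cp,v[3],v[4],v[5],v[6]))+b-cx)/.3).ravel(),b/1.]
        return np.concatenate(o)
    st=sensors.sense()['tool_pos']
    r=least_squares(res,[.66,-.023,-.33,.66,-.026,st[2]-.012,-.33]+[0]*2*n,x_scale=[.01]*7+[1]*2*n)
    v=r.x;c,s_=np.cos(v[2]),np.sin(v[2]);d=v[3:5]-v[:2]
    print('housing',v[:2].round(4),np.degrees(v[2]).round(2),'cover',v[3:6].round(4),np.degrees(v[6]).round(2),'bias',v[7:].round(2),'rms px',(.3*np.sqrt(np.mean(r.fun**2))).round(2))
    print('cover-housing world mm',(d*1e3).round(1),'yaw err',np.degrees(v[6]-v[2]).round(2),'underside',(v[5]-.009).round(4),'tool',st.round(4))
    return v
E
python3 - <<'E'
from fit import *
u=lambda L,x0,y0,k:np.array([((X+.5)/k-.5+x0,(Y+.5)/k-.5+y0) for X,Y in L])
s=load('side1.npz');t=load('top1.npz')
hp0=u([(158,92),(116,212),(212,243),(255,124)],290,115,5)
rel([(s,H,u([(272,314),(147,341),(190,399),(319,373)],325,115,5),np.vstack([H[1:],[[.074,0]]]),u([(171,158),(218,213),(354,189),(372,155)],325,115,5)),
 (t,np.vstack([H,H[1:3]]),np.vstack([hp0,u([(165,338),(337,396)],295,120,9)]),H[1:3],u([(189,223),(379,288)],295,120,9))])
stat()
E
```

```text
housing [ 0.659  -0.0215] -18.83 cover [ 0.6591 -0.0299  0.2411] -18.88 bias [-0.76 -0.08  0.86 -0.33] rms px 0.18
cover-housing world mm [ 0.1 -8.4] yaw err -0.05 underside 0.2321 tool [ 0.664  -0.0301  0.2531]
13.67 [ 0.664  -0.0301  0.2531] [-179.98   -0.19  -18.64] [-0.4  0.1 -3.5] 0.528 [-0.6   0.68  0.96  1.76 -0.64  1.04 -1.31]
```

Request:
send_rows --deltas '[[[0, -0.1, 0], [-0.001, -0.003, 0.004], -0.4], [[0, -0.2, 0], [-0.002, -0.006, 0.012], -0.4], [[0, -0.2, 0], [-0.0027, -0.008, 0.02], -0.4], [[0, -0.2, 0], [-0.0027, -0.008, 0.03], -0.4], [[0, -0.2, 0], [-0.0027, -0.008, 0.038], -0.4], [[0, -0.2, 0], [-0.0027, -0.008, 0.043], -0.4], [[0, -0.2, 0], [-0.0027, -0.008, 0.044], -0.4], [[0, -0.2, 0], [-0.0027, -0.008, 0.044], -0.4], [[0, -0.2, 0], [-0.0027, -0.008, 0.044], -0.4]]'

```text
time: 14.42
tool_pos: [0.6647, -0.021, 0.2089]
tcp_rot: [3.141, 0.0, -0.324]
ft_force: [0.3, -0.4, -4.5]
width: 0.527
```

```bash
cat > look.py <<'E'
import sys
from h import *
k=sys.argv[1]
o=np.zeros((600,800,3),np.uint8);stat()
s=snap('side');t=snap('top')
for n,q in(('side',s),('top',t)): np.savez(n+k+'.npz',**{a:q[a] for a in('img','intrinsics','rvec','tvec')})
o[:540,:420]=cv2.resize(s['img'][125:215,335:405],None,fx=6,fy=6,interpolation=2)
o[:390,420:798]=cv2.resize(t['img'][120:185,300:363],None,fx=6,fy=6,interpolation=2)
cv2.imwrite('pics/look%s.png'%k,o)
E
python3 look.py 2
```

```text
14.42 [ 0.6647 -0.021   0.2089] [179.99   0.   -18.59] [ 0.3 -0.4 -4.5] 0.527 [-0.59  0.72  0.92  1.8  -0.69  0.97 -1.28]
```

View pics/look2.png

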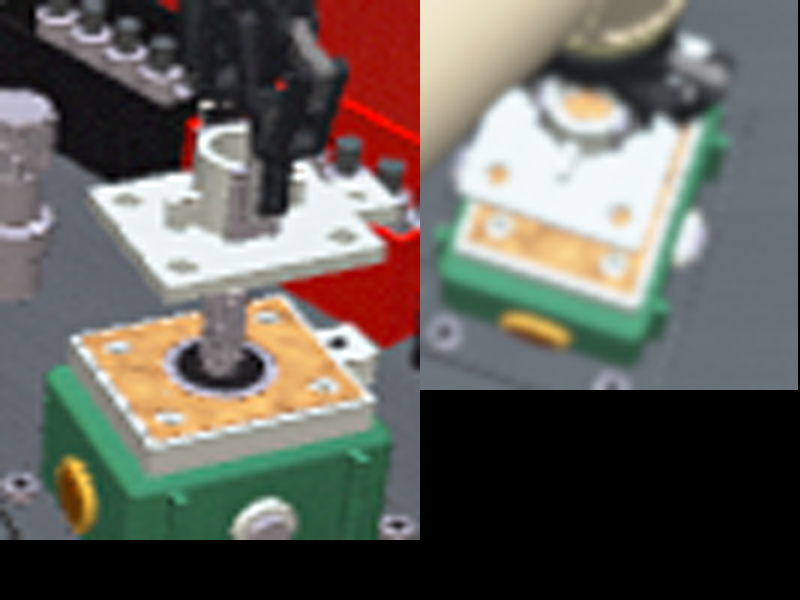

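```bash
python3 - <<'E'
from fit import *
u=lambda L,x0,y0,k:np.array([((X+.5)/k-.5+x0,(Y+.5)/k-.5+y0) for X,Y in L])
s=load('side2.npz');t=load('top2.npz')
hp0=u([(158,92),(116,212),(212,243),(255,124)],290,115,5)
S=(s,H,u([(267,317),(118,347),(170,418),(322,387)],335,125,6),np.vstack([H[1:],[[.074,0]]]),u([(127,201),(182,266),(343,236),(358,194)],335,125,6))
T=(t,np.vstack([H,H[1:3]]),np.vstack([hp0,u([(78,226),(194,264)],300,120,6)]),H[1:3],u([(78,174),(201,214)],300,120,6))
rel([S,T])
E
```

```text
housing [ 0.6599 -0.0209] -18.9 cover [ 0.6609 -0.0191  0.1965] -17.54 bias [-0.81 -0.01  1.04 -0.07] rms px 0.25
cover-housing world mm [1.  1.7] yaw err 1.36 underside 0.1875 tool [ 0.6648 -0.0209  0.2092]
```

Request:
send_rows --deltas '[[[0, 0, 0.1], [-0.0002, 0.001, 0], -0.4], [[0, 0, 0.2], [-0.0002, 0.0018, 0.002], -0.4], [[0, 0, 0.2], [-0.0002, 0.0018, 0.006], -0.4], [[0, 0, 0.2], [-0.0002, 0.0018, 0.011], -0.4], [[0, 0, 0.2], [-0.0002, 0.0018, 0.017], -0.4], [[0, 0, 0.2], [-0.0002, 0.0018, 0.023], -0.4], [[0, 0, 0.2], [-0.0002, 0.0018, 0.028], -0.4], [[0, 0, 0.2], [-0.0002, 0.0018, 0.032], -0.4], [[0, 0, 0.2], [-0.0002, 0.0018, 0.034], -0.4], [[0, 0, 0.2], [-0.0002, 0.0018, 0.034], -0.4]]'

```text
time: 15.35
tool_pos: [0.6635, -0.0223, 0.1741]
tcp_rot: [3.141, 0.001, -0.328]
ft_force: [1.1, 0.7, -4.1]
width: 0.524
```

```bash
python3 -c "
from h import *
stat();go([.664,-.0227,.141],-18.8)"
```

```text
15.35 [ 0.6635 -0.0223  0.1741] [ 1.7998e+02  7.0000e-02 -1.8770e+01] [ 1.1  0.7 -4.1] 0.524 [-0.57  0.75  0.88  1.83 -0.73  0.92 -1.25]
turn [0.02 0.07 0.03] shift [0.0006 0.0002 0.0331]
```

Request:
send_rows --deltas '[[[0, 0, 0], [0, 0, 0.003], -0.4], [[0, 0, 0], [0, 0, 0.008], -0.4], [[0, 0, 0], [0, 0, 0.013], -0.4], [[0, 0, 0], [0, 0, 0.018], -0.4], [[0, 0, 0], [0, 0, 0.023], -0.4], [[0, 0, 0], [0, 0, 0.027], -0.4], [[0, 0, 0], [0, 0, 0.03], -0.4], [[0, 0, 0], [0, 0, 0.032], -0.4], [[0, 0, 0], [0, 0, 0.032], -0.4], [[0, 0, 0], [0, 0, 0.032], -0.4]]'

```text
time: 16.18
tool_pos: [0.6638, -0.0224, 0.1427]
tcp_rot: [3.141, 0.0, -0.328]
ft_force: [-0.9, -0.2, -3.4]
width: 0.527
```

```bash
sed -i 's/125:215,335:405/140:200,340:405/;s/o\[:540,:420\]/o[:600,:0]/' look.py; python3 - <<'E'
from h import *
stat()
for n,q in(('side',snap('side')),('top',snap('top'))): np.savez(n+'3.npz',**{a:q[a] for a in('img','intrinsics','rvec','tvec')})
o=np.zeros((600,800,3),np.uint8)
s=load('side3.npz')['img'];t=load('top3.npz')['img']
o[:490,:455]=cv2.resize(s[140:210,340:405],None,fx=7,fy=7,interpolation=2)
o[:385,460:796]=cv2.resize(t[125:180,310:358],None,fx=7,fy=7,interpolation=2)
cv2.imwrite('pics/look3.png',o)
E
```

```text
16.18 [ 0.6638 -0.0224  0.1427] [ 1.7999e+02  2.0000e-02 -1.8780e+01] [-0.9 -0.2 -3.4] 0.527 [-0.55  0.78  0.85  1.85 -0.77  0.87 -1.22]
```

View pics/look3.png

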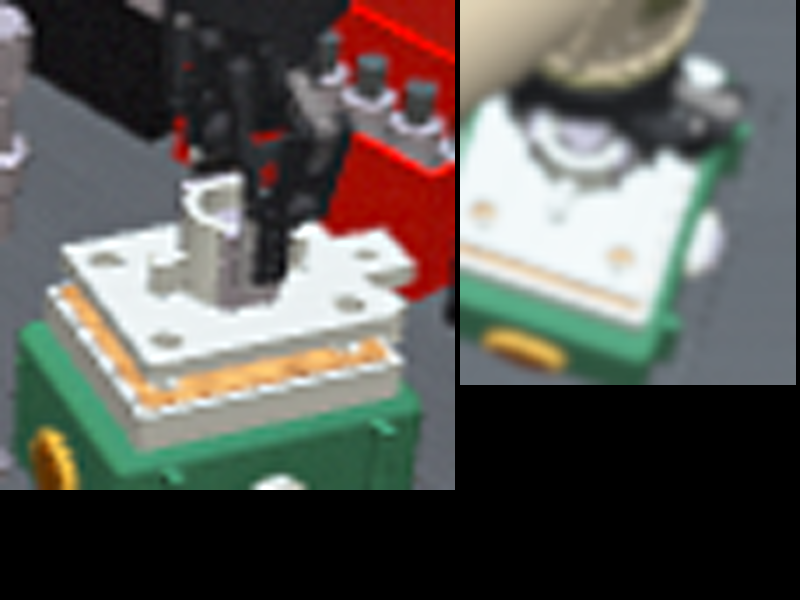

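```bash
cat > f3.py <<'E'
from fit import *
u=lambda L,x0,y0,k:np.array([((X+.5)/k-.5+x0,(Y+.5)/k-.5+y0) for X,Y in L])
s=load('side3.npz');t=load('top3.npz')
hp0=u([(158,92),(116,212),(212,243),(255,124)],290,115,5)
hs=np.vstack([u([(267,317),(118,347),(170,418),(322,387)],335,125,6),u([(272,314),(147,341),(190,399),(319,373)],325,115,5)])
S=(s,np.vstack([H,H]),hs,np.vstack([H[1:],[[.074,0]]]),u([(107,259),(167,341),(352,305),(368,254)],340,140,7))
T=(t,np.vstack([H,H[1:3],H[1:3]]),np.vstack([hp0,u([(78,226),(194,264)],300,120,6),u([(165,338),(337,396)],295,120,9)]),H[1:3],u([(24,210),(160,256)],310,125,7))
rel([S,T]);rel([S]);stat()
E
python3 f3.py
```

```text
housing [ 0.6592 -0.0214] -18.94 cover [ 0.6605 -0.021   0.1298] -18.3 bias [-0.79 -0.1   0.91 -0.25] rms px 0.26
cover-housing world mm [1.3 0.5] yaw err 0.64 underside 0.1208 tool [ 0.6639 -0.0224  0.1429]
housing [ 0.6577 -0.0204] -19.15 cover [ 0.6734 -0.0063  0.1166] -18.57 bias [-0.16 -0.13] rms px 0.28
cover-housing world mm [15.6 14.1] yaw err 0.58 underside 0.1076 tool [ 0.6639 -0.0224  0.1429]
16.28 [ 0.6639 -0.0224  0.1429] [-180.      0.    -18.78] [ 0.1 -0.6 -3.5] 0.528 [-0.55  0.78  0.85  1.85 -0.77  0.87 -1.22]
```

Request:
send_rows --deltas '[[[0, 0, 0.1], [-0.0003, 0.0003, 0.0005], -0.4], [[0, 0, 0.2], [-0.0006, 0.0006, 0.001], -0.4], [[0, 0, 0.2], [-0.0006, 0.0006, 0.001], -0.4], [[0, 0, 0.2], [-0.0006, 0.0006, 0.001], -0.4], [[0, 0, 0.2], [-0.0006, 0.0006, 0.001], -0.4], [[0, 0, 0.2], [-0.0006, 0.0006, 0.001], -0.4], [[0, 0, 0.2], [-0.0006, 0.0006, 0.001], -0.4], [[0, 0, 0.2], [-0.0006, 0.0006, 0.001], -0.4]]'

```text
time: 16.95
tool_pos: [0.663, -0.0227, 0.1417]
tcp_rot: [3.142, 0.0, -0.331]
ft_force: [-0.3, 0.4, -4.8]
width: 0.528
```

```bash
python3 - <<'E'
from h import *
stat()
for n,q in(('side',snap('side')),('top',snap('top'))): np.savez(n+'4.npz',**{a:q[a] for a in('img','intrinsics','rvec','tvec')})
o=np.zeros((600,800,3),np.uint8)
s=load('side4.npz')['img'];t=load('top4.npz')['img']
o[:490,:455]=cv2.resize(s[140:210,340:405],None,fx=7,fy=7,interpolation=2)
o[:385,460:796]=cv2.resize(t[125:180,310:358],None,fx=7,fy=7,interpolation=2)
o[500:600,:320]=cv2.resize(s[125:225,160:480],(320,100))
cv2.imwrite('pics/look4.png',o)
stat()
E
```

```text
16.95 [ 0.663  -0.0227  0.1417] [ 1.800e+02  3.000e-02 -1.897e+01] [-0.3  0.4 -4.8] 0.528 [-0.55  0.79  0.85  1.86 -0.77  0.87 -1.22]
17.05 [ 0.663  -0.0227  0.1417] [ 1.800e+02  2.000e-02 -1.897e+01] [-0.5 -0.1 -3.6] 0.521 [-0.55  0.79  0.85  1.86 -0.77  0.87 -1.22]
```

View pics/look4.png

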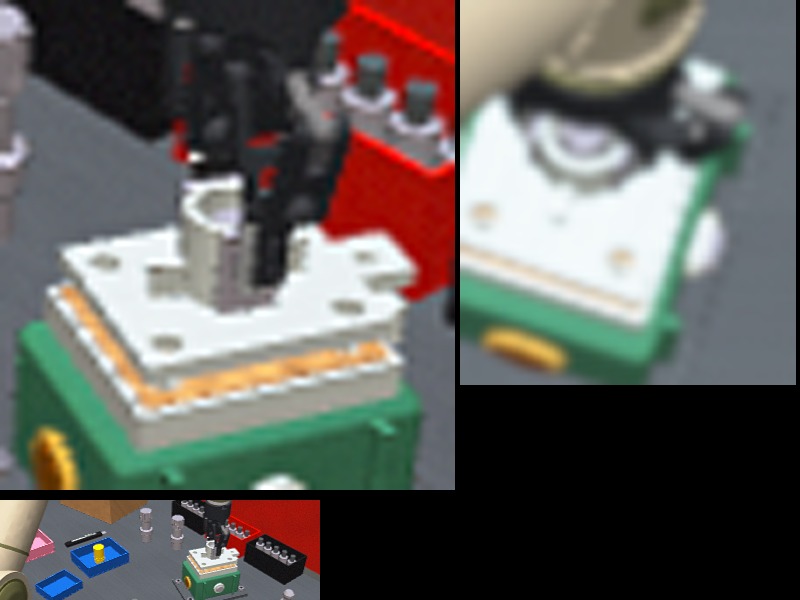

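```bash
sed -e 's/side3/side4/;s/top3/top4/;s/(107,259),(167,341),(352,305),(368,254)/(106,262),(167,343),(349,307),(366,257)/;s/(24,210),(160,256)/(24,212),(160,258)/;s/rel(\[S\]);//' f3.py > f4.py; python3 f4.py
```

```text
housing [ 0.6595 -0.0211] -18.94 cover [ 0.6603 -0.0204  0.1286] -18.06 bias [-0.8  -0.02  1.01 -0.15] rms px 0.26
cover-housing world mm [0.8 0.7] yaw err 0.88 underside 0.1196 tool [ 0.663  -0.0227  0.1417]
17.05 [ 0.663  -0.0227  0.1417] [ 1.800e+02  2.000e-02 -1.897e+01] [-0.5 -0.1 -3.6] 0.521 [-0.55  0.79  0.85  1.86 -0.77  0.87 -1.22]
```

Request:
send_rows --deltas '[[[0, 0, 0.2], [-0.0002, 0.0003, 0], -0.4], [[0, 0, 0.4], [-0.0003, 0.0006, 0], -0.4], [[0, 0, 0.4], [-0.0003, 0.0006, 0], -0.4], [[0, 0, 0.4], [-0.0003, 0.0006, 0], -0.4], [[0, 0, 0.4], [-0.0003, 0.0006, 0], -0.4], [[0, 0, 0.4], [-0.0003, 0.0006, 0], -0.4], [[0, 0, 0.4], [-0.0003, 0.0006, 0], -0.4], [[0, 0, 0.4], [-0.0003, 0.0006, 0], -0.4], [[0, 0, 0.4], [-0.0003, 0.0006, 0], -0.4]]'

```text
time: 17.8
tool_pos: [0.6625, -0.0231, 0.1417]
tcp_rot: [3.142, 0.0, -0.338]
ft_force: [-0.4, 0.2, -3.5]
width: 0.525
```

```bash
python3 -c "
from h import *
stat();print(abs(sensors.sense()['joint_vel']).max());print(job.close_job())"
```

```text
17.8 [ 0.6625 -0.0231  0.1417] [ 1.800e+02  2.000e-02 -1.937e+01] [-0.4  0.2 -3.5] 0.525 [-0.55  0.79  0.85  1.86 -0.77  0.87 -1.22]
0.0025576071156708895
the job is handed in; nothing more can be done
None
```

The cap is in the larger blue bin, and the arm is holding the cover over the bare shaft. I handed the job in at 17.8 s.

- **Cap:** I pulled it straight up off the shaft. It was still standing in the bin in the last picture.
- **Cover fit:** the last two-camera measurement put the cover about 1 mm off the housing axis and about 0.9° off in yaw, with the drain lug on the housing's side. I then made one more correction of about 0.6 mm and 0.4° and did not photograph again after it.
- **Height and level:** the underside is at about 0.120 m, roughly 1 cm above the gasket. The tool is vertical to within 0.02°.
- **Holding still:** the joints are at rest. The force readings showed only the cover's weight, with no sign of contact with the shaft at any stop on the way down.

**Disagreements:**
- The two cameras differed by about 3–5 mm in absolute position. I used the cover's position relative to the housing, fitted from both cameras together.
- A fit from the side camera alone gave an implausible height and offset, so I discarded it.
- Yaw estimates varied from about 0 to 1.4° between looks.
- I gripped the cover about 4 mm off its axis along x and allowed for that in placing it.

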